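Clamp a shaft in its V-block with a quick-thread screw

TASK

Take the wing-headed clamp screw out of the wooden rack and stand it upright in the threaded boss on the V-block's bridge. Turn it gently backward (anticlockwise seen from above) until you feel the thread start drop, then turn it forward until its foot clamps the shaft snugly, and let go of it. Never force the screw in the thread or crush the shaft, do not push the shaft along its vee, and leave the other things where they are.

Things in the scene. Friction and masses are not known exactly. Their poses are not given: they have to be found in the camera images.
- screw: Steel clamp screw, 250 g, 94 mm tall, hanging wing-up in the rack's -y hole by its collar (38 mm across, 52 to 58 mm above the foot), foot 3 mm above the table; lift it 65 mm to clear the rack. Origin at the centre of its foot, z up. Foot 10 mm wide, widening over 4 mm to a round shank of 16 mm diameter.
- screw_foot (a point): Centre of the screw's flat foot (same as the body's origin).
- screw_lugs (a point): On the screw's axis between its two thread lugs, 31.3 mm above the foot. The lugs are the round ends of one cross pin of 5 mm diameter along the screw's x, 28 mm tip to tip.
- screw_wing (a point): Middle of the screw's flat upright wing, 76 mm above the foot: 36 mm along the screw's x, 12 mm thick along its y, from 58 to 94 mm above the foot.
- vblock: Fixed steel V-block with a bridge; origin at the middle of its underside, x along the shaft, z up. Block 70 mm along x, 96 mm along y; bridge strap 44 mm along x, 118 mm along y, top 78 mm above the table. On the strap stands the threaded boss: a ring 37 mm across, 26 mm high, with an upright bore of 17.6 mm inside the threads, 30 mm between the walls.
- boss_mouth (a point): On the bore's axis, level with the boss's flat top (the land), 104 mm up. Two-start right-hand thread, lead 24 mm a turn. Each start is a notch 50 degrees wide in the land, half a turn apart, with a tooth 5 mm above the land at its anticlockwise edge. How the notches are turned differs each time and is not measured. Lugs on the land: foot 75 mm above the table (80 on a tooth).
- thread_start (a point): On the bore's axis, 65 mm up: about where the foot comes when the lugs have dropped (about 10 mm) into a notch. Turning backward (anticlockwise, at most half a turn) gets there; its own weight makes it drop if it is free to slide; then the teeth stop it. Forward on the land it jams on the teeth. From a notch, forward drives it down 24 mm a turn, with 1 mm of axial play.
- shaft_crown (a point): On the bore's axis at the seated shaft's top, 60 mm up, where the foot bears when clamped: some 55 to 80 degrees forward of the notch. The screw turns tight 10 to 15 degrees later. Snug is when a light turning load stays on the wing (0.05 to 0.1 N m, or 1 to 3 N on each finger beside it); 20 to 25 degrees more is too tight. It then holds by friction when let go.
- shaft: Dark steel shaft, 30 mm in diameter, 240 mm long plus a thinner end, lying in the vee along the V-block's x, loose, 0.95 kg. Origin at its middle, on its axis.
- rack: Fixed wooden rack 70 x 150 x 55 mm (x, y, z) with two upright holes of 31 mm, 35 mm to its -y side (the screw) and 47 mm to its +y side (a round pin gauge, 37 mm in diameter, standing 20 mm above the rack). Origin at the centre of its underside.
- pin_gauge: Bystander: round-headed steel pin gauge in the rack's other hole.
- gauge_box: Bystander: closed wooden box, 90 x 140 x 35 mm.
- micrometer: Bystander: grey micrometer lying on the table.
- brush: Bystander: brush lying on the table.
- wrench: Bystander: wrench lying on the table.
- oiler: Bystander: small upright bottle.
- cup: Bystander: steel cup.
Mind the look-alikes: they are no part of the job. Leave any purple or yellow look-alike of the screw alone.

How it is judged:
By the outcome, as a careful person would: the job done as asked, in the order asked, and still so for the second after the job is handed in, with the robot touching nothing.
It also fails if it takes over 64 s, if anything falls off the work surface, if the arm or the gripper's body presses on something with over 40 N, if the wrist force passes 120 N, or if a joint passes its speed limit or range.

ROBOT

A 6-joint arm with a two-finger parallel gripper is mounted at the origin on the work surface. World frame = base frame: x ahead of the robot, y to its left, z up, the work surface at z = 0. Lengths are in m, angles in degrees, forces in N, time in s.
With the tool pointing down it reaches from about 0.3 to 0.75 m from the base axis. Payload 8.5 kg.
Tool frame: the origin (TCP) lies at the very end of the fingers, on their centre line; the grasp point (between the pads) lies 19 mm behind it (env.grasp_offset is the distance from the TCP to the grasp point, in m); y points along the fingers, z is the direction in which the jaws open and shut, and the axes are right-handed (so a half turn about y gives the same grasp; the last joint's range is limited). The gripper opens to 85 mm and grips with 20 to 120 N. Pads are 22 mm wide; open, the fingers measure 114 mm over their backs; the gripper's body (76 mm by 85 mm) begins 54 mm behind the grasp point. The pads swing forward as they close: fully open they stand 13 mm farther back than shut.
Start: joints at [58.883, 21.807, 74.336, -0, 83.858, -12.336], TCP at [0.177, 0.521, 0.231] pointing down, gripper open.
Joint ranges: [-178.18, 178.18], [-50.72, 133.34], [12.68, 142.11], [-81.47, 261.47], [9.98, 163.14], [-165.26, 165.26]. Speed limits (degrees/s): [136.94, 136.94, 180, 180, 180, 180].

INTERFACE

Orientations are given as a 3x3 rotation matrix whose columns are the frame's x, y, z axes.
In Python, from rig import env gives the robot as it stands. The module is installed in compiled form; this text tells all that it offers.
- The arm moves only by the shell command python3 -m pendant 'ROWS' [FORCE]. ROWS is JSON, a list of rows, each a list of 3 entries, a list of its own where there are three numbers: the shift along the world's x, y, z as a fraction of full scale, then the turn about the world's z as a fraction of full scale, then the opening, from 0 (shut) to 1 (fully open). A call has 1 to 12 rows; each row shifts and turns the commanded pose from where the row before left it; what a row does not reach is not made up. Full scale, the value 1, is 30 mm for a shift and 5 degrees for a turn. A row lasts 1/12 s, in which the tool goes at most 41.7 mm and 7.16 degrees, less where a joint would pass 70% of its speed; a pose out of reach is approached as far as the arm can. A call with a number of a shift or a turn outside -1 to 1 is refused whole. A call with a gripper value outside its range is refused whole. The fingers move at their own pace and stop on an object; FORCE is the grip in N (left out, the last holds). Time passes only in rows, so rows that do not move let the fingers close. It gives the time, the measured TCP pose, the force and the opening at its end, in the units of the state.
- env.observe(): the state, without advancing time (a new reading comes with each control period).
- env.get_image(name): name is "scene" or "top" or "wrist"; returns (picture, depth): 480x640x3 uint8, red, green, blue; 480x640 float32, m along the optical axis (not along the pixel's ray), 0 where there is no reading.
- env.camera_model(name): a dict with "camera_matrix" (3x3 intrinsics, pixels), "R" (3x3) and "t" (3): a world point X has camera coordinates R X + t; the wrist camera has in their place "tool_from_camera" (4x4, takes a point from camera to tool coordinates, whose origin is the TCP and whose axes are the tool frame's). Camera axes: x right, y down, z forward; pixel columns grow to the right and rows downward; lengths in m; the calibration is good to about 2 mm. A picture is of the moment at which its call begins: read the wrist's pose just before it. camera_model takes no time and is no camera call.
- env.close_job(): hands the job in, once; it reports no verdict.
The state is a dict: "time_s": time; "q": joint angles; "qvel": joint speeds; "joint_efforts": joint torques, N m; "position": TCP position; "tool_rot": TCP orientation; "ft_force": force on the tool from outside, world axes, zero at the start; "wrist_torque": the same for the moment, N m; "grip_width": finger opening in m.
Only numpy, scipy, OpenCV 4.12 (cv2) and the standard library are available. Lean on these libraries where they do the work, as an engineer would, in place of code of your own. Each camera call takes 0.05 s, during which the arm holds its last target.

## Working session

There is one attempt and no reset: what is moved stays moved. The work goes in short steps, Python scripts to look and compute and a shell command to move; the robot and the scene stay as the last step left them, time stands still between calls to the robot, and variables do not carry over. Pictures are saved under pics/ and viewed, and the job is handed in when it is done.

```bash
mkdir -p pics
cat > h.py <<'E'
import numpy as np, cv2
from rig import env
def grab(name,fn=None):
    s=env.observe(); p,d=env.get_image(name)
    if fn: cv2.imwrite('pics/'+fn,cv2.cvtColor(p,cv2.COLOR_RGB2BGR))
    return s,p,d
def pose(name,s):
    m=env.camera_model(name); K=np.array(m['camera_matrix'])
    if name=='wrist':
        T=np.array(m['tool_from_camera']); Rt=np.array(s['tool_rot']); 
        R=Rt@T[:3,:3]; c=Rt@T[:3,3]+np.array(s['position'])
    else:
        R=np.array(m['R']).T; c=-R@np.array(m['t'])
    return K,R,c
def plane(name,s,u,v,z):
    K,R,c=pose(name,s); r=R@np.linalg.inv(K)@np.array([u,v,1.]); return c+r*(z-c[2])/r[2]
def pt(name,s,u,v,d):
    K,R,c=pose(name,s); return c+R@np.linalg.inv(K)@np.array([u,v,1.])*d
def proj(name,s,X):
    K,R,c=pose(name,s); q=K@(R.T@(np.array(X)-c)); return q[:2]/q[2]
E
python3 - <<'E'
from h import *
np.set_printoptions(precision=4,suppress=True)
for n in ['scene','top','wrist']:
    s,p,d=grab(n,n+'0.png'); K,R,c=pose(n,s); print(n,c,R[:,2],K[0,0])
    np.save(n+'0.npy',d)
print(s)
E
```

```text
scene [0.9922 0.6696 0.6722] [-0.4832 -0.6541 -0.582 ] 474.833490207616
top [0.3952 0.0144 1.4011] [ 0.0772 -0.0071 -0.997 ] 578.293618235443
wrist [0.1102 0.5434 0.3746] [ 0.2675 -0.0921 -0.9591] 370.66239558955374
{'time_s': 0.1, 'q': array([ 58.8822,  21.8382,  74.379 ,  -0.0008,  83.8588, -12.3365]), 'qvel': array([ 0.0037, -0.0694, -0.2424, -0.0758,  0.0163,  0.0036]), 'joint_efforts': array([  0.0035, -44.9226, -23.1655,  -0.0002,   0.0037,   0.    ]), 'position': array([0.1769, 0.5205, 0.2308]), 'tool_rot': array([[ 0.9468, -0.0007,  0.322 ],
       [-0.322 , -0.0011,  0.9468],
       [-0.0003, -1.    , -0.0013]]), 'ft_force': array([ 0.9251, -0.254 , -0.6893]), 'wrist_torque': array([-0.0364, -0.0443, -0.0276]), 'grip_width': 0.08549832196248537}
```

View pics/scene0.png

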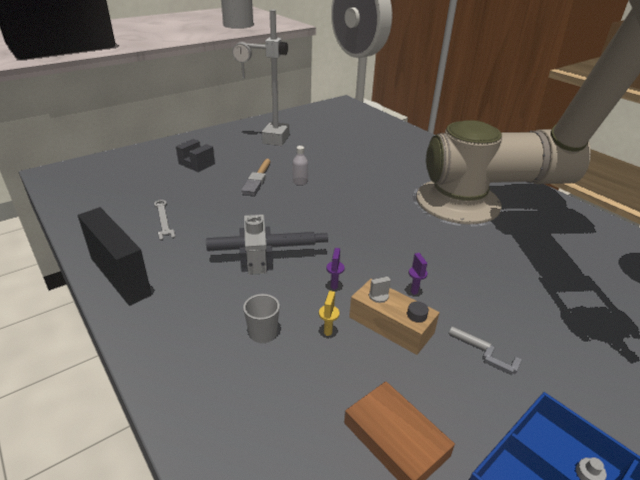

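View pics/top0.png

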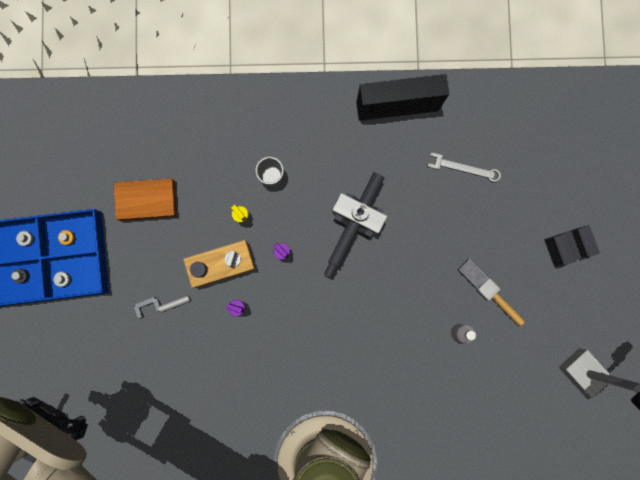

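View pics/wrist0.png

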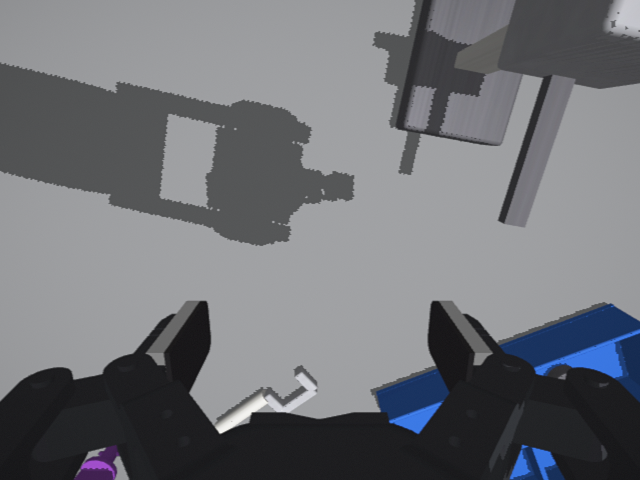

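Candidates in the top view: steel wing screw in the rack (232,259); purple look-alikes (282,251) and (236,308); yellow look-alike (239,213); pin gauge (199,269); knobs in the blue tray. By the description, the one to take is the grey one in the rack at (232,259). I'll check it in a close crop.

Run:
```python
import cv2,numpy as np
t=cv2.imread('pics/top0.png'); s=cv2.imread('pics/scene0.png')
a=cv2.resize(t[230:300,175:265],None,fx=4.4,fy=4.4,interpolation=cv2.INTER_CUBIC)
b=cv2.resize(t[180:250,315:405],None,fx=4.4,fy=4.4,interpolation=cv2.INTER_CUBIC)
c=cv2.resize(s[260:350,330:450],None,fx=3.3,fy=3.3,interpolation=cv2.INTER_CUBIC)
d=cv2.resize(s[200:290,200:320],None,fx=3.3,fy=3.3,interpolation=cv2.INTER_CUBIC)
cv2.imwrite('pics/crop0.png',cv2.resize(np.vstack([np.hstack([a,b]),np.hstack([c[:, :396],d[:, :396]])]),(790,600)))
```

```text
(no output)
```

View pics/crop0.png

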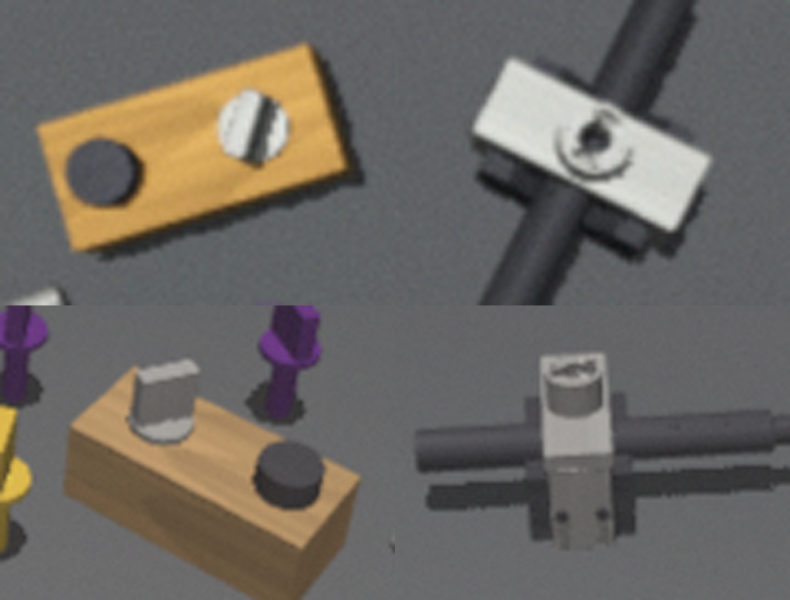

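The grey wing on the steel collar in the rack (crop at 255,125) is confirmed as the target, and the boss ring is visible at about (360,212) in top.

Run:
```python
from h import *
np.set_printoptions(precision=4,suppress=True)
s=env.observe(); p=cv2.imread('pics/top0.png'); d=np.load('top0.npy')
hsv=cv2.cvtColor(p,cv2.COLOR_BGR2HSV)
# wood rack
m=((hsv[...,0]>10)&(hsv[...,0]<24)&(hsv[...,1]>90)).astype(np.uint8)*255
m[:, :180]=0; m[:,262:]=0; m[:235]=0;m[300:]=0
# fill
cn=max(cv2.findContours(m,cv2.RETR_EXTERNAL,cv2.CHAIN_APPROX_NONE)[0],key=cv2.contourArea)
r=cv2.minAreaRect(cn); b=cv2.boxPoints(r); print(r)
B=np.array([plane('top',s,*q,0.055) for q in b]); print(B, B.mean(0))
# steel in rack
c2=(255,0)
g=((hsv[...,1]<60)&(hsv[...,2]>130)).astype(np.uint8)*255; g[:, :215]=0; g[:,250:]=0; g[:240]=0; g[280:]=0
ys,xs=np.nonzero(g); print('steel',xs.min(),xs.max(),ys.min(),ys.max(), len(xs))
for u,v in [(232,258),(361,212)]: 
  print(plane('top',s,u,v,0.104), d[v-3:v+4,u-3:u+4])
# boss strap
w=((hsv[...,1]<60)&(hsv[...,2]>150)).astype(np.uint8)*255; w[:,:325]=0; w[:,395:]=0; w[:185]=0; w[245:]=0
cn=max(cv2.findContours(w,cv2.RETR_EXTERNAL,cv2.CHAIN_APPROX_NONE)[0],key=cv2.contourArea)
r=cv2.minAreaRect(cn); print(r); B=np.array([plane('top',s,*q,0.078) for q in cv2.boxPoints(r)]); print(B,B.mean(0))
```

```text
((219.08648681640625, 263.7810974121094), (31.687753677368164, 66.75749206542969), 72.89727020263672)
[[0.4899 0.3201 0.055 ]
 [0.5324 0.171  0.055 ]
 [0.4611 0.1503 0.055 ]
 [0.4189 0.2989 0.055 ]] [0.4756 0.2351 0.055 ]
steel 225 240 251 266 143
[0.4849 0.198  0.104 ] [[1.3085 1.3077 1.3054 1.3101 1.3043 1.3186 1.3315]
 [1.3113 1.3146 1.3065 1.309  1.3055 1.3259 1.3368]
 [1.3061 1.3084 1.3078 1.3109 1.3168 1.3255 1.3496]
 [1.3063 1.3054 1.3079 1.3048 1.3188 1.332  1.3394]
 [1.3104 1.3074 1.3067 1.3097 1.3208 1.3385 1.3429]
 [1.3051 1.311  1.3091 1.3061 1.324  1.3407 1.3421]
 [1.3048 1.3076 1.3088 1.3138 1.3319 1.3431 1.3419]]
[ 0.5824 -0.0948  0.104 ] [[1.3369 1.3395 1.3339 1.334  1.3204 1.3257 1.3104]
 [1.3551 1.3543 1.3469 1.343  1.3363 1.3216 1.3092]
 [1.3607 1.3545 1.3479 1.3545 1.3452 1.3453 1.3086]
 [1.3613 1.3603 1.3549 1.3556 1.357  1.3579 1.312 ]
 [1.3528 1.356  1.3528 1.3556 1.3585 1.3617 1.31  ]
 [1.3561 1.3555 1.3546 1.3584 1.365  1.3142 1.3106]
 [1.3556 1.3553 1.3047 1.3092 1.3104 1.3099 1.3122]]
((359.479736328125, 212.38148498535156), (51.45063400268555, 19.041542053222656), 27.181110382080078)
[[ 0.5944 -0.0308  0.078 ]
 [ 0.6335 -0.052   0.078 ]
 [ 0.5762 -0.1561  0.078 ]
 [ 0.5374 -0.1348  0.078 ]] [ 0.5854 -0.0934  0.078 ]
```

```bash
python3 - <<'E'
from h import *
s=env.observe()
print(proj('wrist',s,s['position']))
for dx in (-.1,-.06,-0.03,0,.03):
    t=dict(s); t['position']=np.array([.485,.2,.231])+dx*s['tool_rot'][:,0]; print(dx,proj('wrist',t,[.485,.2,.08]))
E
python3 -m pendant '[[[0.93,-0.97,0],0,0.6],[[0.93,-0.97,0],0,0.6],[[0.93,-0.97,0],0,0.6],[[0.93,-0.97,0],0,0.6],[[0.93,-0.97,0],0,0.6],[[0.93,-0.97,0],0,0.6],[[0.93,-0.97,0],0,0.6],[[0.93,-0.97,0],0,0.6],[[0.93,-0.97,0],0,0.6],[[0.93,-0.97,0],0,0.6]]'
```

```text
[318.68304798 301.90564569]
-0.1 [318.93182754 328.28119467]
-0.06 [318.93168638 286.99499742]
-0.03 [318.93157378 254.05852785]
0 [318.93145485 219.27385835]
0.03 [318.93132905 182.48093314]
time_s: 0.98
position: [0.457, 0.2279, 0.2313]
tool_rot: [[0.947, -0.0, 0.322], [-0.322, -0.0, 0.947], [-0.0, -1.0, -0.0]]
ft_force: [1.1, 0.5, 0.4]
grip_width: 0.0511
```

Run:
```python
from h import *
s,p,d=grab('wrist'); s,p,d=grab('wrist','w1.png'); np.save('w1.npy',d); print(s['position'],s['qvel'])
import pickle; pickle.dump(s,open('w1.pkl','wb'))
```

```text
[0.46172141 0.22351377 0.23087679] [ 5.57083529 -0.86105252  3.10047763  0.89980358 -0.37274141  8.88906852]
```

View pics/w1.png

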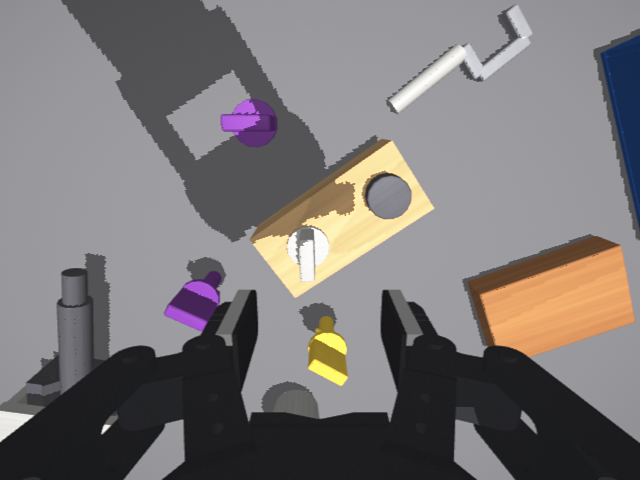

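The steel wing is at about (307,258) on its collar (308,245) in the rack, with its plane vertical in the image. Now measuring it.

Run:
```python
from h import *
import pickle
np.set_printoptions(precision=4,suppress=True)
s=pickle.load(open('w1.pkl','rb')); d=np.load('w1.npy'); p=cv2.imread('pics/w1.png')
c=cv2.resize(p[215:300,260:360],None,fx=7,fy=7,interpolation=cv2.INTER_CUBIC); cv2.imwrite('pics/w1c.png',c)
P=[]
for v in range(222,290):
  for u in range(280,335):
    if d[v,u]>0:
      X=pt('wrist',s,u,v,d[v,u]); P.append((*X,u,v))
P=np.array(P)
for lo,hi in [(.09,.103),(.057,.065)]:
  Q=P[(P[:,2]>lo)&(P[:,2]<hi)]; print(lo,len(Q),Q.mean(0),Q.min(0),Q.max(0))
  r=cv2.minAreaRect(Q[:,:2].astype(np.float32)*1000); print(r)
```

```text
Traceback (most recent call last):
  File "h.py", line 18, in pt
    K,R,c=pose(name,s); return c+R@np.linalg.inv(K)@np.array([u,v,1.])*d
          ~~~~^^^^^^^^
  File "h.py", line 8, in pose
    m=env.camera_model(name); K=np.array(m['camera_matrix'])
ValueError: time passes only in moves, steps and waits
```

View pics/w1c.png

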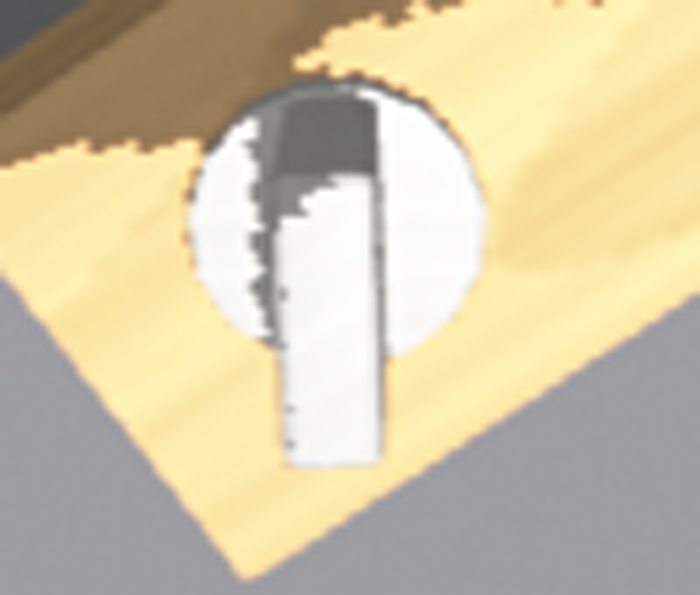

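Run:
```python
from h import *
import pickle
np.set_printoptions(precision=4,suppress=True)
s=pickle.load(open('w1.pkl','rb')); d=np.load('w1.npy')
C=np.array([plane('wrist',s,260+a/7,215+b/7,.097) for a,b in [(277,178),(378,175),(382,466),(287,466)]])
print(C,C.mean(0)); L=C[2]+C[3]-C[0]-C[1]; print('len',np.linalg.norm(L)/2,'ang',np.degrees(np.arctan2(L[1],L[0])), 'w',np.linalg.norm(C[1]-C[0]))
print('collar',plane('wrist',s,308.1,246.7,.061))
K,R,c=pose('wrist',s); v,u=np.mgrid[222:290,280:335]; D=d[222:290,280:335]
X=c+(np.stack([(u-K[0,2])/K[0,0],(v-K[1,2])/K[1,1],u*0+1.],-1)*D[...,None])@R.T
Q=X[(X[...,2]>.092)&(X[...,2]<.105)]; print(len(Q),Q.mean(0),cv2.minAreaRect(Q[:,:2].astype(np.float32)*1000))
print(s['tool_rot'],env.observe()['position'],env.observe()['q'])
```

```text
[[0.4693 0.2048 0.097 ]
 [0.4727 0.2156 0.097 ]
 [0.506  0.2044 0.097 ]
 [0.5024 0.1941 0.097 ]] [0.4876 0.2047 0.097 ]
len 0.03497879942167853 ang -18.262522201976836 w 0.011298718151045595
collar [0.4869 0.2045 0.061 ]
666 [0.4854 0.2046 0.0979] ((486.15264892578125, 204.1517791748047), (12.034812927246094, 36.10277557373047), 72.60565948486328)
[[ 0.9452  0.0018  0.3265]
 [-0.3265 -0.0023  0.9452]
 [ 0.0025 -1.     -0.0015]] [0.4593 0.226  0.2307] [ 12.9548  18.0133  80.3018  -0.0609  81.6855 -57.9209]
```

```bash
python3 -m pendant '[[[0.5,-0.4,0],0.15,0.6],[[0.5,-0.4,-0.5],0,0.6],[[0,0,-1],0,0.6],[[0,0,-1],0,0.6],[[0,0,0],0,0.6],[[0,0,0],0,0.6]]' 30
python3 - <<'E'
from h import *
s,p,d=grab('wrist','w2.png'); print(s['position'])
print(proj('wrist',s,[.487,.2045,.097]))
E
```

```text
time_s: 1.58
position: [0.4854, 0.206, 0.156]
tool_rot: [[0.951, -0.003, 0.309], [-0.309, -0.0, 0.951], [-0.003, -1.0, -0.001]]
ft_force: [-0.9, -0.4, 0.3]
grip_width: 0.0512
[0.48536204 0.2060048  0.15596903]
[317.27387643 259.87797839]
```

View pics/w2.png

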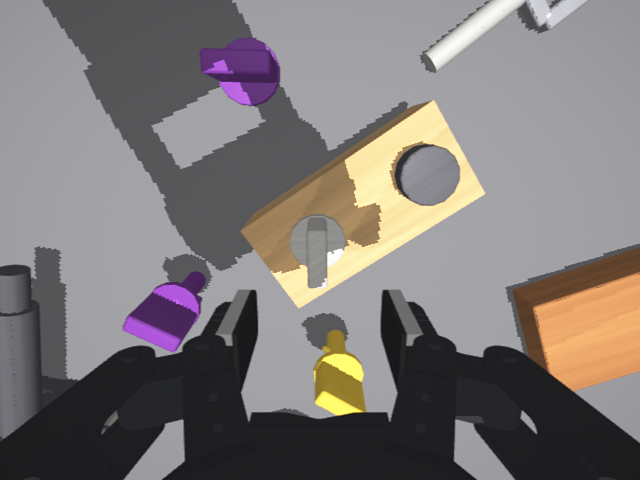

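The wing top is centred at (317,260), matching the prediction. Next I descend and grip.

```bash
python3 -m pendant '[[[0.04,-0.05,-1],0,0.6],[[0,0,-1],0,0.6],[[0,0,-0.7],0,0.6],[[0,0,-0.3],0,0.6],[[0,0,0],0,0.6],[[0,0,0],0,0]]' 30;  python3 -m pendant '[[[0,0,0],0,0],[[0,0,0],0,0],[[0,0,0],0,0],[[0,0,0],0,0]]'
```

```text
time_s: 2.13
position: [0.4882, 0.2046, 0.068]
tool_rot: [[0.951, 0.002, 0.309], [-0.309, 0.0, 0.951], [0.002, -1.0, 0.001]]
ft_force: [0.2, 0.2, 1.2]
grip_width: 0.0404
time_s: 2.47
position: [0.488, 0.2044, 0.0679]
tool_rot: [[0.951, 0.003, 0.31], [-0.31, 0.001, 0.951], [0.003, -1.0, 0.001]]
ft_force: [-1.0, 0.0, 7.6]
grip_width: 0.0114
```

```bash
python3 -m pendant '[[[0,0,0],0,0],[[0,0,0],0,0]]'
```

```text
time_s: 2.63
position: [0.488, 0.2045, 0.0679]
tool_rot: [[0.951, 0.003, 0.309], [-0.309, 0.001, 0.951], [0.003, -1.0, 0.002]]
ft_force: [-0.9, 0.3, 7.6]
grip_width: 0.0115
```

```bash
python3 -m pendant '[[[0,0,0.4],0,0],[[0,0,0.8],0,0],[[0,0,0.9],0,0],[[0,0,0.9],0,0],[[0,0,0.9],0,0],[[0,0,0.9],-1,0],[[0,0,0.1],-1,0],[[0,0,0],0,0]]' 40
python3 - <<'E'
from h import *
s,p,d=grab('wrist','w3.png'); print(s['position'],s['ft_force'],s['grip_width'],s['q'])
E
```

```text
time_s: 3.3
position: [0.4876, 0.2043, 0.2153]
tool_rot: [[0.881, 0.004, 0.473], [-0.473, 0.001, 0.881], [0.003, -1.0, 0.002]]
ft_force: [-0.1, 0.2, -3.1]
grip_width: 0.0116
[0.48764209 0.20430437 0.21530913] [-0.06697451  0.23564918 -3.14840867] 0.011607769662871298 [ 9.89109660e+00  2.02940393e+01  7.94790309e+01  5.38639618e-04
  8.00096716e+01 -5.19057319e+01]
```

View pics/w3.png

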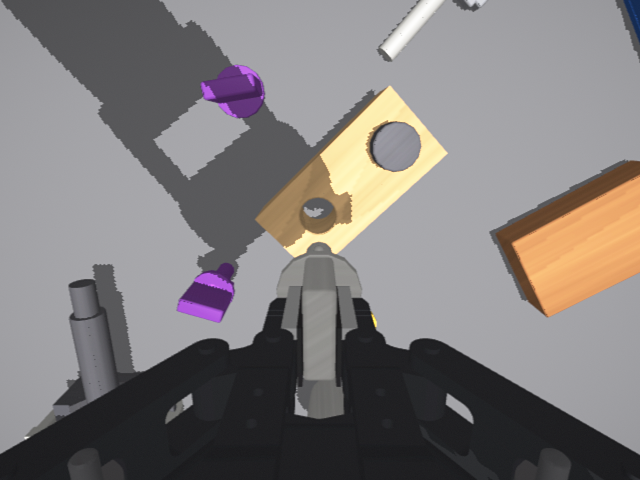

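The screw is held upright between the pads (wing at 318,315) and the hole at (318,215) is empty. I carry it toward the boss, turning it clockwise in the air so there is room to turn backward.

```bash
python3 -m pendant '[[[0.08,-0.5,0],-1,0],[[0.08,-0.9,0],-1,0],[[0.08,-0.95,0],-1,0],[[0.08,-0.95,0],-1,0],[[0.08,-0.95,0],-1,0],[[0.08,-0.95,0],-1,0],[[0.08,-0.95,0],-1,0],[[0.08,-0.95,0],-1,0],[[0.08,-0.95,0],-1,0],[[0.08,-0.95,0],-1,0],[[0.08,-0.9,0],-1,0],[[0.02,-0.5,0],-1,0]]'; python3 -m pendant '[[[0,0,0],-1,0],[[0,0,0],-1,0],[[0,0,0],-1,0],[[0,0,0],-1,0],[[0,0,0],-1,0],[[0,0,0],-1,0],[[0,0,0],-1,0],[[0,0,0],-1,0],[[0,0,0],-1,0],[[0,0,0],-1,0],[[0,0,0],-1,0],[[0,0,0],-1,0]]';  python3 -m pendant '[[[0,0,0],-1,0],[[0,0,0],-1,0],[[0,0,0],-1,0],[[0,0,0],-1,0],[[0,0,0],0,0],[[0,0,0],0,0]]'
python3 - <<'E'
from h import *
import pickle
s,p,d=grab('wrist','w4.png'); print(s['position'],s['ft_force'],s['q']); pickle.dump(s,open('w4.pkl','wb')); np.save('w4.npy',d)
grab('scene','s4.png')
s,p,d=grab('top','t4.png');np.save('t4.npy',d)
E
```

```text
time_s: 4.35
position: [0.5139, -0.1103, 0.2119]
tool_rot: [[0.031, -0.002, 1.0], [-1.0, 0.001, 0.031], [-0.001, -1.0, -0.002]]
ft_force: [-0.2, 0.6, -2.7]
grip_width: 0.0117
time_s: 5.35
position: [0.5137, -0.1076, 0.212]
tool_rot: [[-0.849, -0.003, 0.528], [-0.528, 0.001, -0.849], [0.002, -1.0, -0.002]]
ft_force: [0.0, -0.6, -3.0]
grip_width: 0.0111
time_s: 5.85
position: [0.5139, -0.1076, 0.2124]
tool_rot: [[-0.977, -0.002, 0.212], [-0.212, 0.001, -0.977], [0.002, -1.0, -0.001]]
ft_force: [0.2, 0.3, -2.9]
grip_width: 0.0111
[ 0.51386566 -0.10762787  0.21239782] [ 0.18998476  0.31611251 -2.9377141 ] [-2.47623036e+01  2.02135902e+01  8.01143582e+01  7.30390751e-04
  7.97903291e+01  5.30180077e+01]
```

View pics/w4.png

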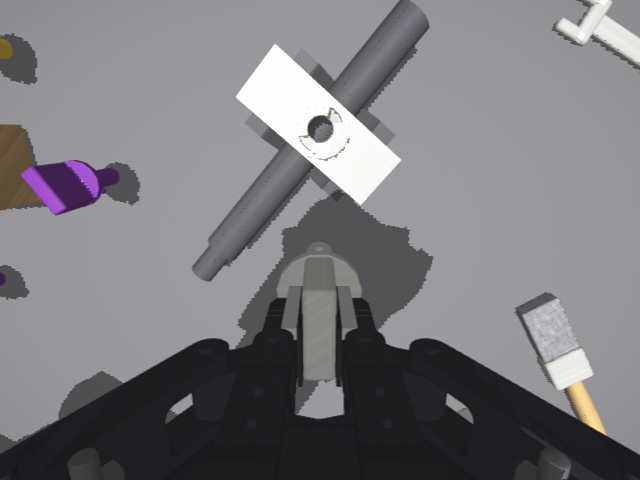

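View pics/s4.png

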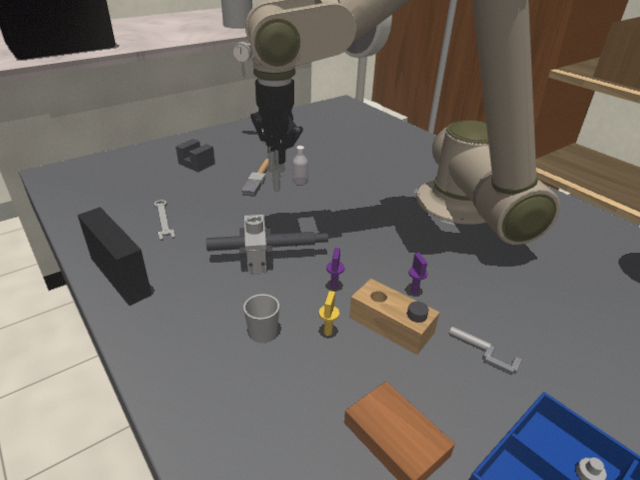

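Run:
```python
import cv2,numpy as np
p=cv2.imread('pics/w4.png')
a=cv2.resize(p[85:185,270:370],None,fx=4,fy=4,interpolation=cv2.INTER_CUBIC)
b=cv2.resize(p[220:320,270:370],None,fx=4,fy=4,interpolation=cv2.INTER_CUBIC)
s=cv2.imread('pics/s4.png'); c=cv2.resize(s[130:280,190:340],(400,400),interpolation=cv2.INTER_CUBIC)
a=np.clip(a.astype(float)**2/255*0.9,0,255).astype(np.uint8)
cv2.imwrite('pics/c4.png',cv2.resize(np.hstack([a,b,c]),(798,266)))
cv2.imwrite('pics/c4a.png',cv2.resize(a,(600,600)))
```

```text
(no output)
```

View pics/c4a.png

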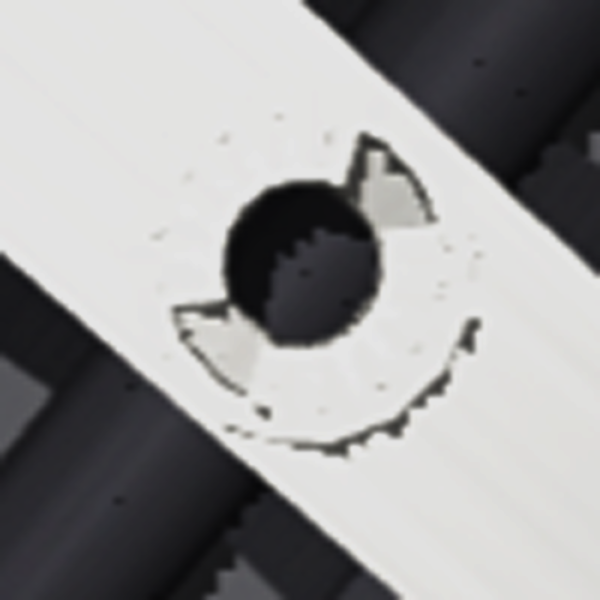

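View pics/c4.png

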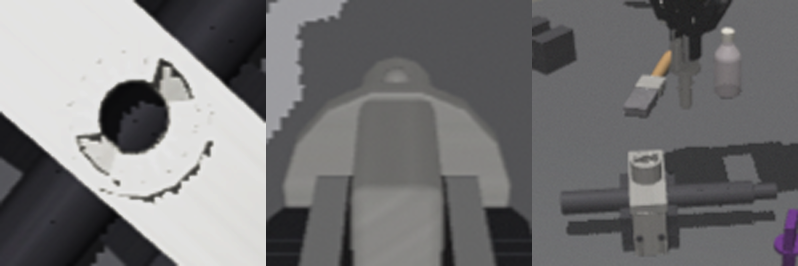

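The boss bore centre is at about (320.5,129). The two notches are at about (338,115) and (305,142).

Run:
```python
from h import *
import pickle
np.set_printoptions(precision=4,suppress=True)
s=pickle.load(open('w4.pkl','rb')); R=s['tool_rot']; X=s['position']
for ax in (-.018,0,.018):
    print(ax, proj('wrist',s,X+R[:,0]*ax-R[:,1]*.029))
print('lugtip',proj('wrist',s,X+R[:,0]*-.014+R[:,1]*.034))
f=lambda a,b,z:plane('wrist',s,270+a/6,85+b/6,z)
b=f(303,264,.104); print('bore',b)
for n,q in dict(l=(223,262),r=(383,262),t=(303,180),bt=(303,348)).items(): print(n,np.linalg.norm(f(*q,.104)-b))
for q in [(365,132),(345,187),(435,222),(383,228),(172,312),(228,302),(265,412),(262,350)]:
    v=f(*q,.104)-b; print(q,np.linalg.norm(v)*1e3,np.degrees(np.arctan2(v[1],v[0])))
# top image bore
print('toolx ang',np.degrees(np.arctan2(R[1,0],R[0,0])))
```

```text
-0.018 [317.1349 298.3843]
0 [317.2048 345.0172]
0.018 [317.2694 388.1646]
lugtip [317.6869 251.1224]
bore [ 0.5856 -0.0937  0.104 ]
l 0.008698613568737485
r 0.00869742546307051
t 0.008669317661171292
bt 0.00884926138723466
(365, 132) 15.073846293939992 -13.819617456606693
(345, 187) 9.14495906143372 -17.35872328907628
(435, 222) 14.921578068737109 -60.80806739882413
(383, 228) 9.42687005601426 -54.42901546888405
(172, 312) 15.18029866956849 121.58583896275222
(228, 302) 9.10386827732647 128.14566705580387
(265, 412) 16.264529031772554 177.29529416272908
(262, 350) 10.115320423812936 165.84146045999069
toolx ang -167.7803826387897
```

Run:
```python
import cv2,numpy as np
p=cv2.imread('pics/w4.png')
b=cv2.resize(p[235:400,270:370],None,fx=4.8,fy=4.8,interpolation=cv2.INTER_CUBIC)[:790]
b=cv2.resize(p[235:395,265:375],(550,800))
cv2.imwrite('pics/c4b.png',cv2.resize(b,(412,600)))
t=cv2.imread('pics/t4.png'); cv2.imwrite('pics/c4t.png',cv2.resize(t[180:250,315:405],None,fx=8,fy=8,interpolation=cv2.INTER_CUBIC))
```

```text
(no output)
```

View pics/c4b.png

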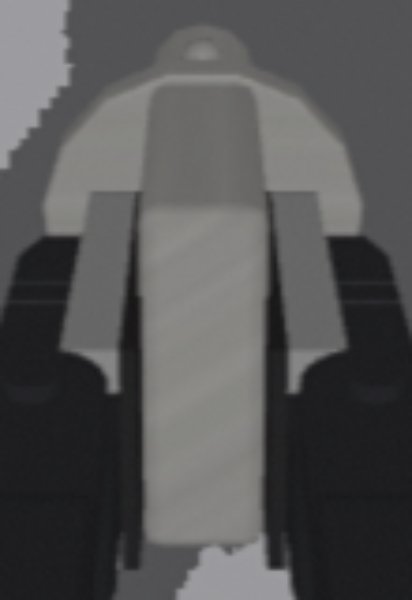

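View pics/c4t.png

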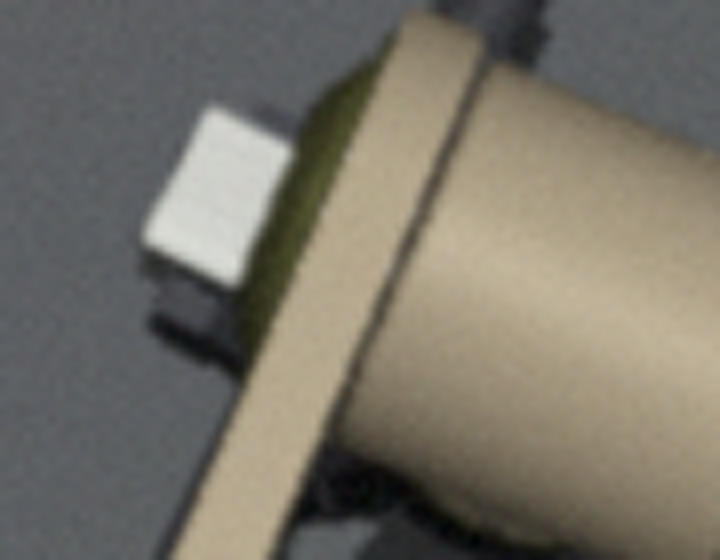

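```bash
python3 -m pendant '[[[0.6,0.12,0],0,0],[[0.8,0.16,0],0,0],[[0.6,0.12,0],0,0],[[0.34,0.08,-0.4],0,0],[[0,0,-0.6],0,0],[[0,0,0],0,0],[[0,0,0],0,0]]'
python3 - <<'E'
from h import *
import pickle
s,p,d=grab('wrist','w5.png'); print(s['position'],s['ft_force'],s['q']); pickle.dump(s,open('w5.pkl','wb'))
s2,p2,d=grab('scene','s5.png')
a=cv2.resize(p[180:320,250:390],(500,500),interpolation=cv2.INTER_CUBIC)
c=cv2.resize(p2[150:290,190:330],(500,500),interpolation=cv2.INTER_CUBIC)
cv2.imwrite('pics/c5.png',cv2.cvtColor(cv2.resize(np.hstack([a,c]),(800,400)),cv2.COLOR_RGB2BGR))
E
```

```text
time_s: 6.58
position: [0.584, -0.0933, 0.1827]
tool_rot: [[-0.978, -0.002, 0.209], [-0.209, 0.001, -0.978], [0.002, -1.0, -0.001]]
ft_force: [0.5, 0.0, -2.5]
grip_width: 0.0115
[ 0.58399979 -0.09326852  0.18267937] [ 0.54468992  0.02363557 -2.4937469 ] [-2.05320550e+01  2.81343032e+01  7.20773878e+01 -3.77448402e-03
  7.99291067e+01  5.74301542e+01]
```

View pics/c5.png

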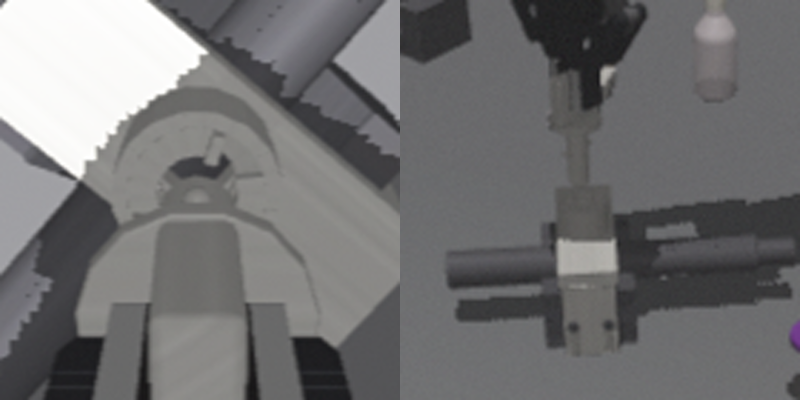

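Run:
```python
from h import *
s=env.observe()
for z in (.118,.13,.145,.16): print(z,proj('scene',s,[.584,-.0933,z]))
for P in ([.5856,-.0937],[.584,-.0933]): print(proj('scene',s,[*P,.104]),proj('scene',s,[*P,.09]))
p=cv2.imread('pics/s5.png'); g=cv2.cvtColor(p,cv2.COLOR_BGR2GRAY).astype(int)
for v in range(196,236,3): print(v,g[v,238:272])
```

```text
0.118 [253.1763827  213.53950728]
0.13 [252.89073074 208.79836137]
0.145 [252.5280723  202.77909045]
0.16 [252.1590461  196.65412988]
[252.76691901 219.13226578] [253.09607038 224.49783143]
[253.50473291 218.98934285] [253.82791391 224.35338174]
196 [105 106 105 107 106 102  98  94  93  94  91  92  93  94  93  93  89  85
  92  97 103 106 105 107 105 106 106 106 104 105 106 104 104 106]
199 [107 107 105 108 109 107 104 104 106 102  93  88  95  96  93  92  85  81
  89 102 104 107 104 104 105 106 105 106 104 105 107 106 105 105]
202 [106 105 105 107 107 107 106 106 104 105  94  88  95  94  95  91  89  87
  99 106 104 104 105 106 105 105 105 105 106 106 103 104 106 106]
205 [107 107 106 105 106 103 106 103 105 103  93  90  93  94  95  92  87  85
  97 106 105 105 108 103 106 107 106 106 105 106 105 106 107 107]
208 [104 107 107 107 105 106 107 104 107 105  99  90  94  94  94  90  89  80
  97 106 105 105 107 104 107 106 105 105 105 106 107 105 107 105]
211 [106 106 107 106 107 108 107 106 106 105 100  94  93  94  94  92  89  81
  96 106 106 106 106 106 105 105 106 105 106 107 106 106 106 1
[... 447 characters left out ...]
08 107 106 108  97  84  84  84  87  85  87  87  85  84  87  86
  86  88  85  85  84  82  78  83  99 105 107 107 105 107 108  97]
226 [108 107 108 108 106 107  96  84  84  87  86  90  90  93  92  93  92  92
  91  91  88  86  83  80  75  82  73  60  52  51  53  53  59  57]
229 [107  91  80  79  59  46  64  79  85  84  87  90  92  90  92  92  93  90
  92  91  87  84  82  81  77  81  75  55  47  47  50  48  54  56]
232 [108  89  77  77  65  53  62  77  86  87  85  88  92  92  91  93  93  91
  90  90  89  86  83  86  88  88  83  64  52  51  52  50  54  57]
235 [101  90  79  80  75  57  94 154 175 173 172 169 172 169 170 169 169 170
 170 170 173 173 171 174 176 174 172 113  43  47  49  49  48  48]
```

```bash
python3 -m pendant '[[[-0.04,0.01,-0.3],0,0],[[0,0,-0.3],0,0],[[0,0,-0.2],0,0],[[0,0,0],0,0]]'
python3 - <<'E'
from h import *
s=env.observe(); print(s['position'],s['ft_force'],s['wrist_torque'])
E
```

```text
time_s: 7.02
position: [0.5825, -0.0929, 0.1576]
tool_rot: [[-0.978, -0.003, 0.207], [-0.207, 0.001, -0.978], [0.002, -1.0, -0.002]]
ft_force: [-0.4, -0.5, -2.9]
grip_width: 0.0116
[ 0.58249279 -0.09289075  0.15761884] [-0.40198554 -0.4873895  -2.93486425] [ 0.01582001 -0.01222123  0.04237587]
```

```bash
python3 -m pendant '[[[0,0,-0.2],0,0],[[0,0,-0.1],0,0],[[0,0,0],0,0]]'
python3 - <<'E'
from h import *
s,p,d=grab('wrist','w6.png'); print(s['position'],s['ft_force'],s['wrist_torque'])
E
```

```text
time_s: 7.27
position: [0.583, -0.0931, 0.1495]
tool_rot: [[-0.978, -0.001, 0.207], [-0.207, 0.0, -0.978], [0.001, -1.0, -0.001]]
ft_force: [-0.9, -0.5, -4.2]
grip_width: 0.0114
[ 0.58296836 -0.09312529  0.14951799] [-0.94854541 -0.4640263  -4.21406626] [-0.11992894  0.37096355  0.02243254]
```

View pics/w6.png

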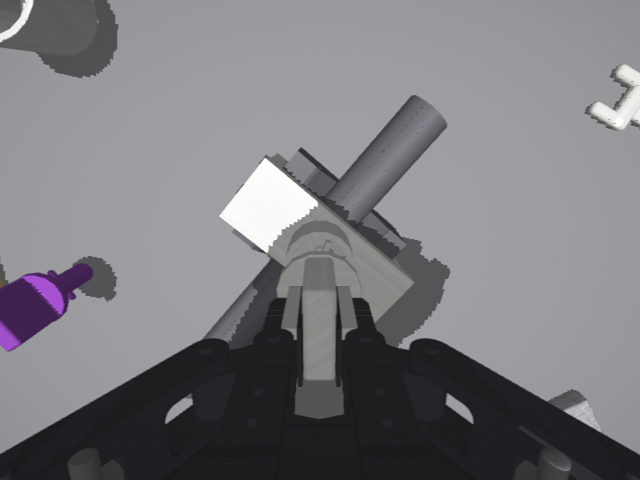

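```bash
python3 -m pendant '[[[0,0,-0.1],0,0],[[0,0,0],0,0]]'; python3 -m pendant '[[[0,0,0],0,0.17],[[0,0,0],0,0.17],[[0,0,0],0,0.17]]' 20
python3 - <<'E'
from h import *
s,p,d=grab('wrist','w7.png'); print(s['position'],s['ft_force'],s['wrist_torque'],s['grip_width'])
s2,p2,d=grab('scene','s7.png')
a=cv2.resize(p[180:400,250:390],(382,600),interpolation=cv2.INTER_CUBIC)
c=cv2.resize(p2[150:290,190:330],(400,400),interpolation=cv2.INTER_CUBIC); c=np.vstack([c,c[:200]*0])
cv2.imwrite('pics/c7.png',cv2.cvtColor(np.hstack([a,c]),cv2.COLOR_RGB2BGR))
E
```

```text
time_s: 7.48
position: [0.583, -0.0931, 0.147]
tool_rot: [[-0.978, -0.001, 0.207], [-0.207, 0.0, -0.978], [0.001, -1.0, -0.0]]
ft_force: [-3.1, -1.1, -3.4]
grip_width: 0.0117
time_s: 7.73
position: [0.5839, -0.0931, 0.1479]
tool_rot: [[-0.978, 0.002, 0.207], [-0.207, -0.0, -0.978], [-0.002, -1.0, 0.001]]
ft_force: [0.2, -0.1, -0.4]
grip_width: 0.0147
[ 0.58388352 -0.09313591  0.14792021] [ 0.16776931 -0.1150196  -0.44387773] [ 0.02827876  0.00690309 -0.00553112] 0.01468071550463231
```

View pics/c7.png

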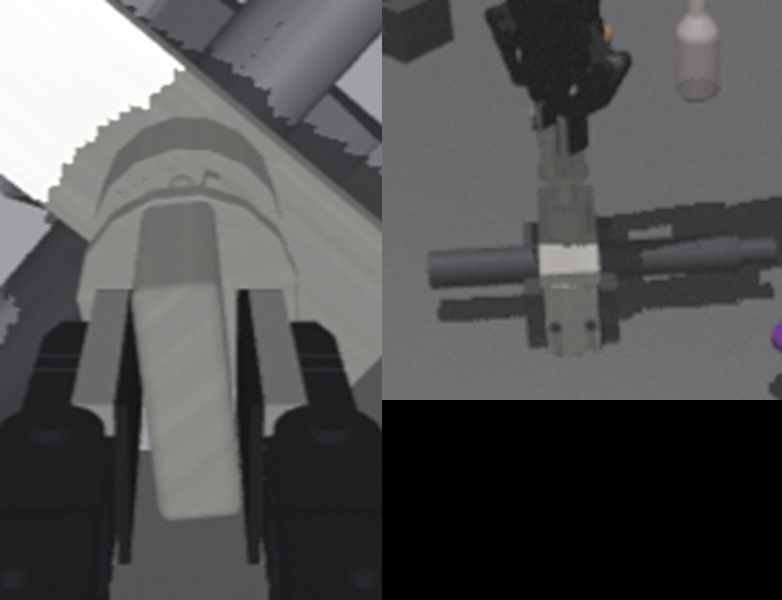

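Run:
```python
from h import *
s=env.observe(); R=s['tool_rot']; X=s['position']
f=lambda a,b:(250+a*140/382,180+b*220/600)
for zt in (.169,.174):
  C=np.array([plane('wrist',s,*f(a,b),zt) for a,b in [(133,288),(218,284),(240,513),(163,520)]])
  m=C.mean(0); v=(m-X)@R; L=(C[2]+C[3]-C[0]-C[1])/2; print(m,v[[0,2]]*1e3,np.linalg.norm(L),np.degrees(np.arctan2(L[1],L[0])),np.linalg.norm(C[1]-C[0]))
print(np.degrees(np.arctan2(R[1,0],R[0,0])))
```

```text
[ 0.58574653 -0.0933959   0.169     ] [-2.00936478  0.72520992] 0.035331972989836466 -162.2787184069005 0.011166574438696526
[ 0.58856608 -0.09278889  0.174     ] [-4.89959199  0.71897016] 0.0338919202264987 -162.27871840690048 0.010711449660295731
-168.02696568125467
```

```bash
python3 -m pendant '[[[0.04,0,0],0.6,0.17],[[0,0,0],0.8,0.17],[[0,0,0],0.8,0.17],[[0,0,0],0.8,0.17],[[0,0,0],0.8,0.17],[[0,0,0],0.8,0.17],[[0,0,0],0.8,0.17]]'; python3 -c "
from rig import env
s=env.observe();print(s['wrist_torque'],s['ft_force'])"; python3 -m pendant '[[[0,0,0],0.8,0.17],[[0,0,0],0.8,0.17],[[0,0,0],0.8,0.17],[[0,0,0],0.8,0.17],[[0,0,0],0.8,0.17],[[0,0,0],0.8,0.17]]';python3 - <<'E'
from h import *
s,p,d=grab('wrist','w8.png'); print(s['position'],s['ft_force'],s['wrist_torque'],s['grip_width'])
a=cv2.resize(p[180:400,250:390],(382,600),interpolation=cv2.INTER_CUBIC)
cv2.imwrite('pics/c8.png',cv2.cvtColor(a,cv2.COLOR_RGB2BGR))
E
```

```text
time_s: 8.42
position: [0.5847, -0.0931, 0.1476]
tool_rot: [[-0.775, 0.001, 0.632], [-0.632, -0.0, -0.775], [-0.001, -1.0, 0.001]]
ft_force: [0.3, 0.1, -0.3]
grip_width: 0.0146
[0.06207231 0.04819618 0.00620644] [ 0.30419821  0.06470733 -0.2709066 ]
time_s: 8.92
position: [0.5847, -0.0931, 0.1475]
tool_rot: [[-0.451, 0.001, 0.892], [-0.892, -0.0, -0.451], [-0.0, -1.0, 0.001]]
ft_force: [-1.0, 0.6, -0.5]
grip_width: 0.0146
[ 0.58466717 -0.09307643  0.14753378] [-0.97141325  0.57163728 -0.47342688] [ 0.0043396   0.05514815 -0.03337242] 0.014567108416159142
```

View pics/c8.png

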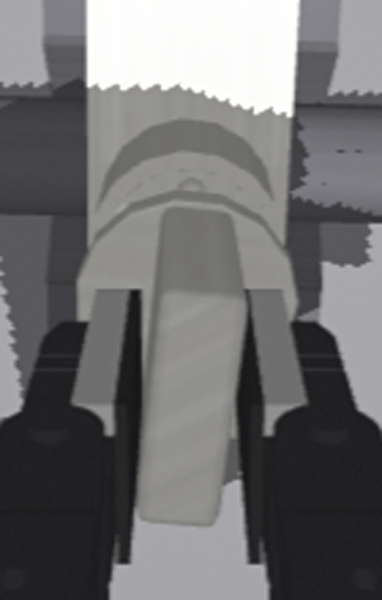

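Run:
```python
from h import *
s=env.observe(); R=s['tool_rot']; X=s['position']
f=lambda a,b:(250+a*140/382,180+b*220/600)
for zt in (.168,.169):
  C=np.array([plane('wrist',s,*f(a,b),zt) for a,b in [(158,290),(246,295),(215,525),(138,515)]])
  m=C.mean(0); v=(m-X)@R; L=(C[2]+C[3]-C[0]-C[1])/2; print(m,v[[0,2]]*1e3,np.linalg.norm(L),np.degrees(np.arctan2(L[1],L[0])),np.linalg.norm(C[1]-C[0]))
print(np.degrees(np.arctan2(R[1,0],R[0,0])),s['q'])
a=R[:,0]*-.0;
```

```text
[ 0.58585189 -0.09379435  0.168     ] [0.10286361 1.38680015] 0.035227289728393424 -122.27471213643115 0.011665708949638287
[ 0.58611178 -0.09327054  0.169     ] [-0.48211189  1.3852075 ] 0.034941775014468095 -122.27471213643105 0.011571159196331383
-116.60225055184539 [-2.04977424e+01  2.99376171e+01  7.51050412e+01  1.04981812e-02
  7.49222390e+01  6.10178448e+00]
```

```bash
python3 -m pendant '[[[0.01,0,0],0.8,0.17],[[0,0,0],0.8,0.17],[[0,0,0],0.8,0.17],[[0,0,0],0.8,0.17],[[0,0,0],0.8,0.17],[[0,0,0],0.8,0.17],[[0,0,0],0.8,0.17],[[0,0,0],0.8,0.17],[[0,0,0],0.8,0.17],[[0,0,0],0.8,0.17],[[0,0,0],0.8,0.17],[[0,0,0],0.8,0.17]]';python3 -m pendant '[[[0,0,0],0.8,0.17],[[0,0,0],0.8,0.17],[[0,0,0],0.8,0.17],[[0,0,0],0.8,0.17],[[0,0,0],0.8,0.17],[[0,0,0],0,0.17]]';python3 - <<'E'
from h import *
s,p,d=grab('wrist','w9.png'); print(s['position'],s['ft_force'],s['wrist_torque'],s['grip_width'])
a=cv2.resize(p[180:400,250:390],(382,600),interpolation=cv2.INTER_CUBIC)
cv2.imwrite('pics/c9.png',cv2.cvtColor(a,cv2.COLOR_RGB2BGR))
E
```

```text
time_s: 9.97
position: [0.5849, -0.0931, 0.1475]
tool_rot: [[0.36, 0.0, 0.933], [-0.933, -0.0, 0.36], [0.0, -1.0, 0.0]]
ft_force: [-1.0, 0.8, 0.7]
grip_width: 0.0145
time_s: 10.47
position: [0.5849, -0.0931, 0.1475]
tool_rot: [[0.656, 0.001, 0.754], [-0.754, -0.0, 0.656], [0.0, -1.0, 0.0]]
ft_force: [0.1, 0.2, 0.6]
grip_width: 0.0146
[ 0.5849183  -0.09309122  0.1474734 ] [0.11588057 0.20436107 0.59774852] [ 0.00244849  0.07107906 -0.00302307] 0.014602964527709216
```

View pics/c9.png

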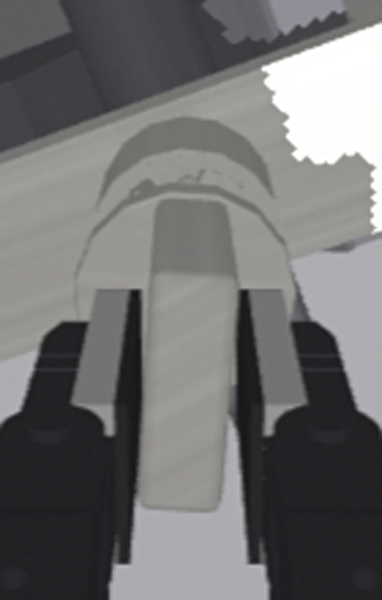

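Run:
```python
from h import *
s2,p2,d=grab('scene','s9.png')
q=cv2.cvtColor(p2,cv2.COLOR_RGB2BGR)[170:250,220:290]; o=cv2.imread('pics/s7.png')[170:250,220:290]
cv2.imwrite('pics/c9s.png',cv2.resize(np.hstack([o,q]),(798,456),interpolation=cv2.INTER_CUBIC))
```

```text
(no output)
```

View pics/c9s.png

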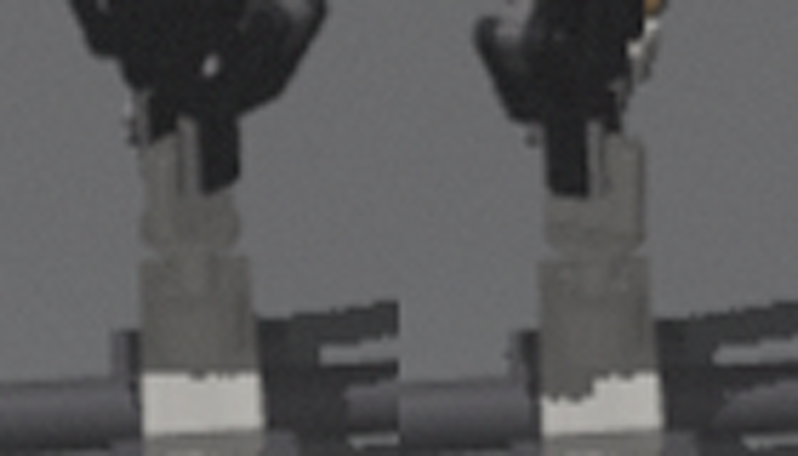

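```bash
python3 -m pendant '[[[0,0,0],0.6,0.17],[[0,0,0],0.6,0.17],[[0,0,0],0.6,0.17],[[0,0,0],0.6,0.17],[[0,0,0],0,0.17]]';python3 - <<'E'
from h import *
s2,p2,d=grab('scene','s10.png')
s,p,d=grab('wrist','w10.png'); print(s['position'],s['ft_force'],s['wrist_torque'],s['grip_width'])
a=cv2.resize(p[180:400,250:390],(382,600),interpolation=cv2.INTER_CUBIC)
c=cv2.resize(p2[170:250,220:290],(400,457),interpolation=cv2.INTER_CUBIC); c=np.vstack([c,np.zeros((143,400,3),np.uint8)])
cv2.imwrite('pics/c10.png',cv2.cvtColor(np.hstack([a,c]),cv2.COLOR_RGB2BGR))
E
```

```text
time_s: 10.98
position: [0.5849, -0.0931, 0.1474]
tool_rot: [[0.798, 0.0, 0.603], [-0.603, -0.0, 0.798], [0.0, -1.0, 0.0]]
ft_force: [0.1, 0.3, -0.0]
grip_width: 0.0143
[ 0.58484429 -0.09307568  0.14739518] [ 0.08074164 -0.50506008  0.55745255] [ 0.02213898  0.01190457 -0.00762267] 0.014701035685580162
```

View pics/c10.png

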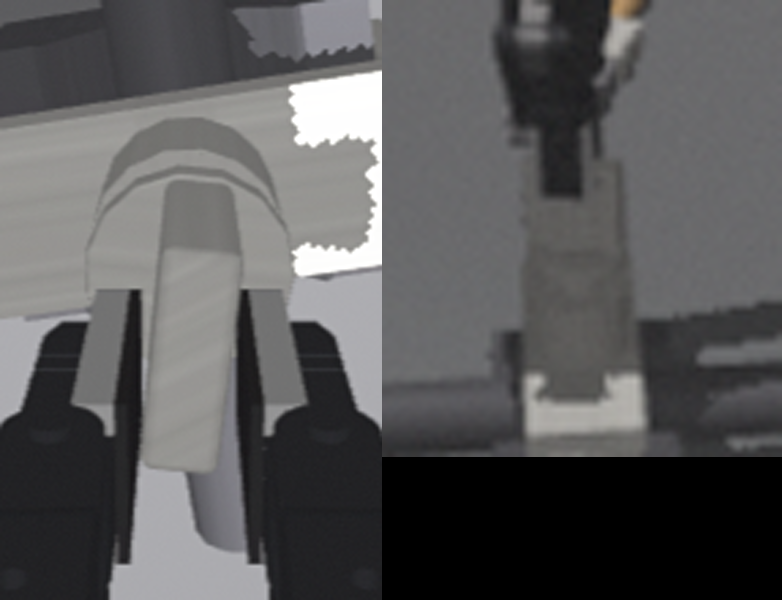

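Run:
```python
from h import *
s=env.observe(); R=s['tool_rot']; X=s['position']
f=lambda a,b:(250+a*140/382,180+b*220/600)
for zt in (.169,.164,.159,.156):
  C=np.array([plane('wrist',s,*f(a,b),zt) for a,b in [(161,245),(241,252),(212,473),(143,466)]])
  m=C.mean(0); v=(m-X)@R; L=(C[2]+C[3]-C[0]-C[1])/2; print(m,v[[0,2]]*1e3,np.linalg.norm(L),np.degrees(np.arctan2(L[1],L[0])),np.linalg.norm(C[1]-C[0]))
print(np.degrees(np.arctan2(R[1,0],R[0,0])),s['q'][5])
```

```text
[ 0.58021364 -0.08883721  0.169     ] [-6.24677343  0.60850359] 0.032944303551722016 -42.6775227601681 0.010398496396578305
[ 0.58231973 -0.09042714  0.164     ] [-3.60892741  0.61567669] 0.03429207547294084 -42.67752276016798 0.010823905343050635
[ 0.58442581 -0.09201707  0.159     ] [-0.97108139  0.62284978] 0.03563984739415949 -42.67752276016812 0.011249314289522966
[ 0.58568947 -0.09297102  0.156     ] [0.61162623 0.62715364] 0.03644851054689076 -42.67752276016808 0.011504559657406342
-37.212598706405686 -73.27727347924815
```

It dropped (wing top about 10 mm lower, foot near 64 mm). I lower the fingers along the wing and turn forward with them loose.

```bash
python3 -m pendant '[[[0,0,-0.25],0,0.17],[[0,0,-0.25],0,0.17],[[0,0,0],-0.8,0.17],[[0,0,0],-0.8,0.17],[[0,0,0],-0.8,0.17],[[0,0,0],-0.8,0.17],[[0,0,0],-0.8,0.17],[[0,0,0],-0.8,0.17],[[0,0,0],0,0.17]]';python3 - <<'E'
from rig import env
s=env.observe();print(s['wrist_torque'],s['ft_force'],s['position'])
E
python3 -m pendant '[[[0,0,0],-0.8,0.17],[[0,0,0],-0.8,0.17],[[0,0,0],-0.8,0.17],[[0,0,0],-0.8,0.17],[[0,0,0],-0.8,0.17],[[0,0,0],-0.8,0.17],[[0,0,0],0,0.17]]';python3 - <<'E'
from h import *
s,p,d=grab('wrist','w11.png'); print(s['position'],s['ft_force'],s['wrist_torque'],s['grip_width'])
s2,p2,d=grab('scene','s11.png')
a=cv2.resize(p[180:400,250:390],(382,600),interpolation=cv2.INTER_CUBIC)
c=cv2.resize(p2[170:250,220:290],(400,457),interpolation=cv2.INTER_CUBIC); c=np.vstack([c,np.zeros((143,400,3),np.uint8)])
cv2.imwrite('pics/c11.png',cv2.cvtColor(np.hstack([a,c]),cv2.COLOR_RGB2BGR))
E
```

```text
time_s: 11.83
position: [0.5845, -0.093, 0.1314]
tool_rot: [[0.481, -0.001, 0.877], [-0.877, 0.0, 0.481], [-0.001, -1.0, -0.001]]
ft_force: [-0.4, -0.4, 0.5]
grip_width: 0.0147
[ 0.00788366  0.01689585 -0.00137432] [-0.3604362  -0.42825106  0.45207797] [ 0.58451943 -0.09300657  0.13140485]
time_s: 12.42
position: [0.5846, -0.093, 0.1317]
tool_rot: [[0.086, -0.001, 0.996], [-0.996, 0.0, 0.086], [-0.0, -1.0, -0.001]]
ft_force: [-0.1, 0.3, -0.1]
grip_width: 0.0142
[ 0.58460906 -0.09304855  0.13173064] [-0.08979726  0.25873021 -0.10907743] [0.02266925 0.02459078 0.01309501] 0.01422616639416366
```

View pics/c11.png

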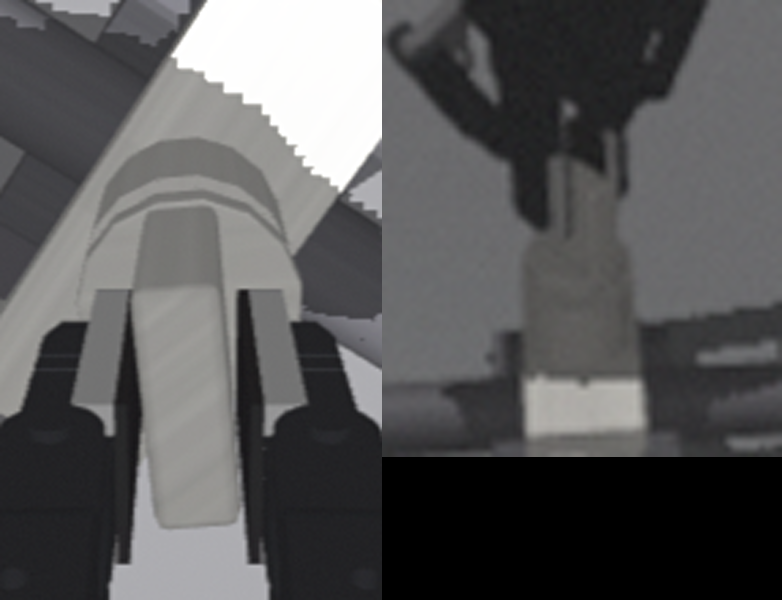

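Wing is following, about 37° forward so far and descending. Continuing with torque checks.

```bash
cat > st.py <<'E'
from rig import env
import numpy as np
s=env.observe();R=np.array(s['tool_rot']);print('T',np.round(s['wrist_torque'],3),'F',np.round(s['ft_force'],2),'ang',round(float(np.degrees(np.arctan2(R[1,0],R[0,0]))),1),s['grip_width'])
E
python3 -m pendant '[[[0,0,0],-0.6,0.17],[[0,0,0],-0.6,0.17],[[0,0,0],-0.6,0.17],[[0,0,0],0,0.17]]'>/dev/null; python3 st.py
python3 -m pendant '[[[0,0,0],-0.6,0.17],[[0,0,0],-0.6,0.17],[[0,0,0],0,0.17]]'>/dev/null; python3 st.py
python3 -m pendant '[[[0,0,0],-0.6,0.17],[[0,0,0],-0.6,0.17],[[0,0,0],0,0.17]]'>/dev/null; python3 st.py
```

```text
T [-0.053  0.019  0.03 ] F [ 0.05 -0.38  0.12] ang -94.0 0.014127436014976366
T [ 0.012  0.021 -0.022] F [-0.41  0.1  -0.46] ang -100.0 0.014240910030296991
T [0.004 0.022 0.016] F [ 0.68  0.07 -0.3 ] ang -105.9 0.014129432032492478
```

```bash
python3 -m pendant '[[[0,0,0],-0.6,0.17],[[0,0,0],-0.4,0.17],[[0,0,0],0,0.17]]'>/dev/null; python3 st.py
python3 -m pendant '[[[0,0,0],-0.6,0.17],[[0,0,0],-0.4,0.17],[[0,0,0],0,0.17]]'>/dev/null; python3 st.py
python3 -m pendant '[[[0,0,0],0,0.17],[[0,0,0],0,0.17]]'>/dev/null; python3 st.py
```

```text
T [-0.021  0.008  0.037] F [-0.31 -0.59 -1.15] ang -110.9 0.01442313797736659
T [-0.042  0.031  0.034] F [ 0.05 -0.27  0.53] ang -115.9 0.014456873389035304
T [-0.007 -0.015 -0.058] F [ 0.08 -0.35  0.06] ang -115.9 0.014551441400781967
```

```bash
python3 -m pendant '[[[0,0,0],-0.6,0.17],[[0,0,0],0,0.17]]'>/dev/null; python3 st.py
python3 -m pendant '[[[0,0,0],0,0.17]]'>/dev/null; python3 st.py
python3 -m pendant '[[[0,0,0],-0.6,0.17],[[0,0,0],0,0.17]]'>/dev/null; python3 st.py
python3 -m pendant '[[[0,0,0],0,0.17]]'>/dev/null; python3 st.py
python3 -m pendant '[[[0,0,0],-0.6,0.17],[[0,0,0],0,0.17]]'>/dev/null; python3 st.py
python3 -m pendant '[[[0,0,0],0,0.17]]'>/dev/null; python3 st.py
python3 -c "
from h import *
s,p,d=grab('wrist','w12.png');print(s['wrist_torque'])
a=cv2.resize(p[180:400,250:390],(382,600),interpolation=cv2.INTER_CUBIC)
cv2.imwrite('pics/c12.png',cv2.cvtColor(a,cv2.COLOR_RGB2BGR))"
```

```text
T [ 0.006  0.018 -0.01 ] F [-0.05 -0.32 -0.67] ang -119.0 0.014493242035684578
T [ 0.015 -0.021 -0.001] F [ 0.11 -0.15 -0.51] ang -118.9 0.014537315349197713
T [-0.003  0.051 -0.042] F [0.08 0.24 0.1 ] ang -122.0 0.014120288072030978
T [ 0.026 -0.002  0.047] F [ 0.66 -0.17 -0.32] ang -121.9 0.014503862632370907
T [ 0.006 -0.036  0.012] F [ 0.45 -0.43 -0.25] ang -125.0 0.014360338443446738
T [ 0.005 -0.011  0.014] F [ 0.05 -0.04 -0.05] ang -124.9 0.014660914232692916
[ 0.00522999 -0.01144999  0.01426699]
```

View pics/c12.png

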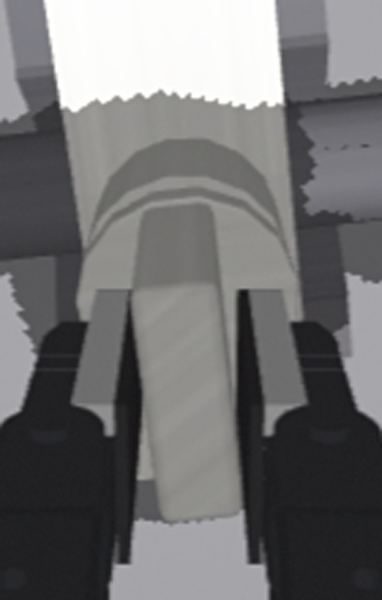

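```bash
python3 -m pendant '[[[0,0,0],-0.6,0.17],[[0,0,0],0,0.17]]'>/dev/null; python3 st.py
python3 -m pendant '[[[0,0,0],0,0.17]]'>/dev/null; python3 st.py
python3 -m pendant '[[[0,0,0],-0.6,0.17],[[0,0,0],0,0.17]]'>/dev/null; python3 st.py
python3 -m pendant '[[[0,0,0],0,0.17]]'>/dev/null; python3 st.py
```

```text
T [-0.027  0.014  0.021] F [ 0.86 -0.24 -0.02] ang -128.0 0.014728939487308607
T [-0.012  0.037  0.003] F [ 0.87  0.43 -0.09] ang -127.9 0.014777033189530567
T [-0.037  0.006  0.043] F [-0.21 -0.29 -0.14] ang -131.0 0.014626931480477516
T [0.02  0.01  0.064] F [ 0.1  0.5 -0.1] ang -130.9 0.014704015614910432
```

```bash
python3 -m pendant '[[[0,0,0],-0.6,0.17],[[0,0,0],0,0.17]]'>/dev/null; python3 st.py
python3 -m pendant '[[[0,0,0],0,0.17]]'>/dev/null; python3 st.py
```

```text
T [0.011 0.011 0.079] F [ 0.11 -0.22 -1.34] ang -134.0 0.014405284586223258
T [0.023 0.039 0.064] F [-0.37  1.2  -1.01] ang -133.9 0.015038199285907106
```

```bash
python3 -m pendant '[[[0,0,0],0,0.17]]'>/dev/null; python3 st.py
python3 -m pendant '[[[0,0,0],0,0.17]]'>/dev/null; python3 st.py
python3 -c "
from h import *
s,p,d=grab('wrist','w13.png');print(s['wrist_torque'])
a=cv2.resize(p[180:400,250:390],(382,600),interpolation=cv2.INTER_CUBIC)
cv2.imwrite('pics/c13.png',cv2.cvtColor(a,cv2.COLOR_RGB2BGR))"
```

```text
T [ 0.036  0.041 -0.003] F [ 1.12  0.56 -1.49] ang -133.9 0.014554885555964485
T [-0.012  0.046  0.04 ] F [-0.01 -0.07 -1.59] ang -133.9 0.014532399578251079
[-0.01220611  0.04596495  0.04021021]
```

View pics/c13.png

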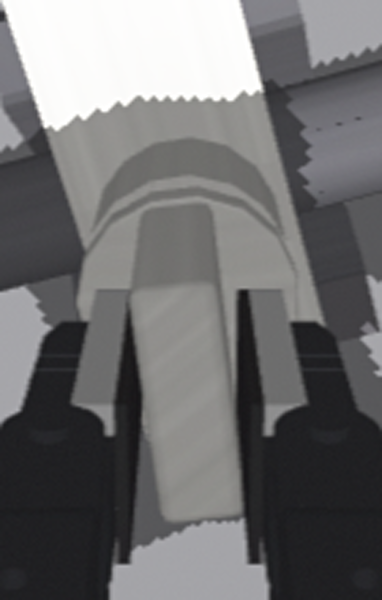

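```bash
python3 -m pendant '[[[0,0,0],-0.5,0.17],[[0,0,0],0,0.17]]'>/dev/null; python3 st.py
python3 -m pendant '[[[0,0,0],0,0.17]]'>/dev/null; python3 st.py
python3 -m pendant '[[[0,0,0],0,0.17]]'>/dev/null; python3 st.py
python3 -m pendant '[[[0,0,0],0,0.17]]'>/dev/null; python3 st.py
```

```text
T [0.031 0.041 0.06 ] F [-0.39 -0.4  -0.87] ang -136.6 0.014445141993526924
T [-0.038  0.063  0.071] F [-0.52  0.33 -2.07] ang -136.4 0.014368074714451876
T [0.022 0.036 0.056] F [-0.09 -0.54 -2.74] ang -136.5 0.015010273523701774
T [0.044 0.064 0.083] F [ 0.08  0.03 -1.85] ang -136.5 0.014663163553998096
```

```bash
python3 -m pendant '[[[0,0,0],-0.5,0.17],[[0,0,0],0,0.17]]'>/dev/null; python3 st.py
python3 -m pendant '[[[0,0,0],0,0.17]]'>/dev/null; python3 st.py
python3 -m pendant '[[[0,0,0],0,0.17]]'>/dev/null; python3 st.py
python3 -c "
from h import *
s,p,d=grab('wrist','w14.png');print(s['wrist_torque'])
a=cv2.resize(p[180:400,250:390],(382,600),interpolation=cv2.INTER_CUBIC)
cv2.imwrite('pics/c14.png',cv2.cvtColor(a,cv2.COLOR_RGB2BGR))"
```

```text
T [0.019 0.086 0.128] F [ 0.69  0.72 -2.55] ang -139.1 0.014683768188896022
T [0.035 0.051 0.167] F [-1.17  0.11 -2.24] ang -139.0 0.014537734709018533
T [0.019 0.083 0.112] F [-0.99  0.12 -2.53] ang -139.0 0.01462860141698081
[0.01871747 0.08287481 0.11218026]
```

View pics/c14.png

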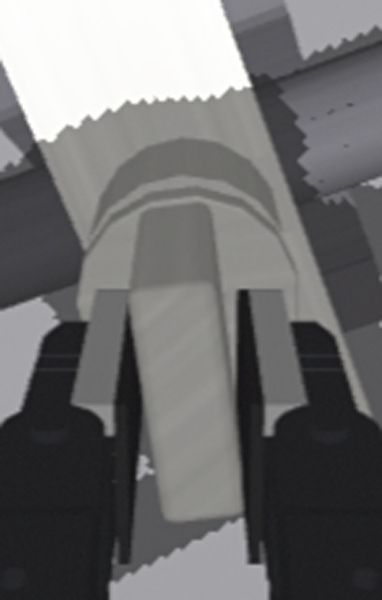

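Torque on the wing is now about 0.13 N m, climbing steeply over the last 2.5°, so the screw is snug. I let go and withdraw upward.

```bash
python3 -m pendant '[[[0,0,0],0,0.3],[[0,0,0],0,0.45],[[0,0,0],0,0.6],[[0,0,0],0,0.6],[[0,0,0],0,0.6]]'; python3 st.py; python3 -m pendant '[[[0,0,0.4],0,0.6],[[0,0,0.8],0,0.6],[[0,0,0.9],0,0.6],[[0,0,0.9],0,0.6],[[0,0,0.3],0,0.6],[[0,0,0],0,0.6],[[0,0,0],0,0.6]]'; python3 st.py
python3 -c "
from h import *
s,p,d=grab('wrist','w15.png')
grab('scene','s15.png');grab('top','t15.png')"
```

```text
time_s: 17.0
position: [0.5849, -0.0931, 0.1325]
tool_rot: [[-0.755, 0.001, 0.656], [-0.656, -0.0, -0.755], [-0.0, -1.0, 0.0]]
ft_force: [-0.3, 0.5, -0.1]
grip_width: 0.0509
T [-0.006  0.017 -0.021] F [-0.29  0.47 -0.05] ang -139.0 0.050914702121429435
time_s: 17.58
position: [0.5845, -0.093, 0.2305]
tool_rot: [[-0.755, -0.001, 0.656], [-0.656, 0.0, -0.755], [0.0, -1.0, -0.001]]
ft_force: [0.6, 0.6, -0.2]
grip_width: 0.0516
T [-0.02  -0.001 -0.045] F [ 0.64  0.61 -0.24] ang -139.0 0.05159164572496419
```

View pics/w15.png

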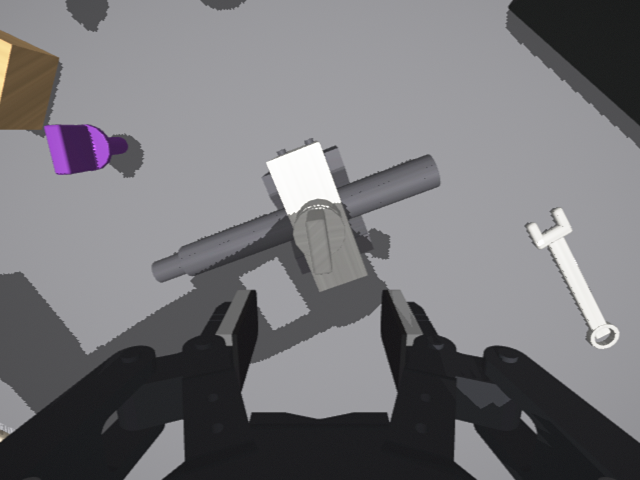

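View pics/s15.png

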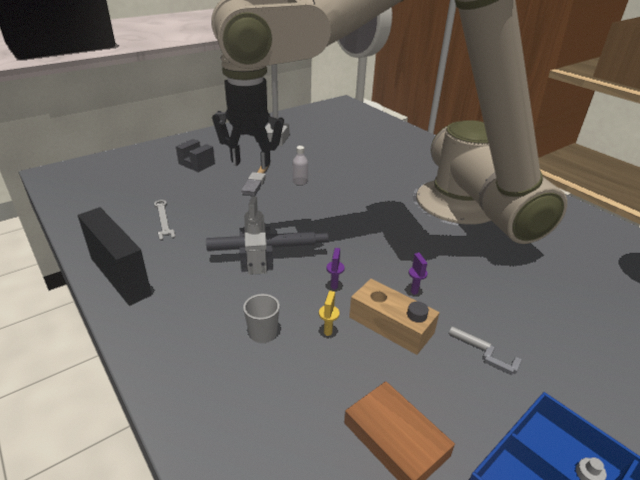

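Run:
```python
import cv2
p=cv2.imread('pics/w15.png'); cv2.imwrite('pics/c15.png',cv2.resize(p[185:295,270:370],(545,600),interpolation=cv2.INTER_CUBIC))
import numpy as np
a=cv2.imread('pics/s15.png')[150:290,195:345].astype(int);b=cv2.imread('pics/scene0.png')[150:290,195:345].astype(int)
d=(abs(a-b).max(2)>40); print(d.sum()); ys,xs=np.nonzero(d); print(xs.min()+195,xs.max()+195,ys.min()+150,ys.max()+150)
```

```text
1414
230 344 150 249
```

View pics/c15.png

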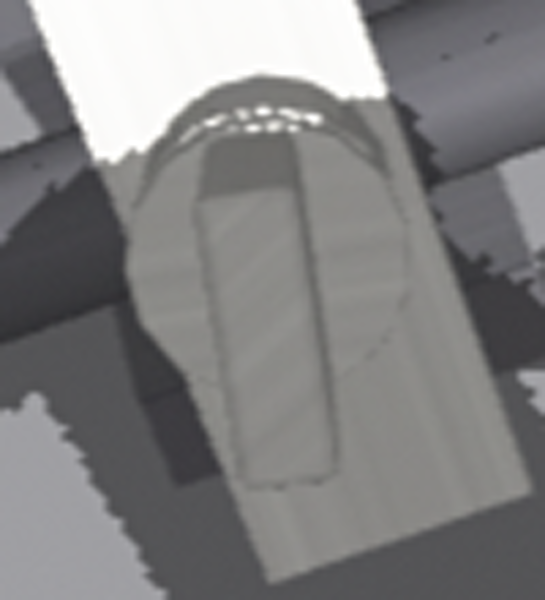

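Run:
```python
from h import *
s=env.observe(); R=s['tool_rot']; X=s['position']
f=lambda a,b:(270+a*100/545,185+b*110/600)
for zt in (.157,.153,.149):
  C=np.array([plane('wrist',s,*f(a,b),zt) for a,b in [(200,200),(300,188),(337,472),(245,487)]])
  m=C.mean(0); L=(C[2]+C[3]-C[0]-C[1])/2; print(m,np.linalg.norm(L),np.degrees(np.arctan2(L[1],L[0])))
# w14 wing angle
R14=R; Y=np.array(X)-[0,0,.0980]; t=dict(s); t['position']=Y
g=lambda a,b:(250+a*140/382,180+b*220/600)
C=np.array([plane('wrist',t,*g(a,b),.153) for a,b in [(130,290),(215,283),(242,512),(163,522)]]); L=(C[2]+C[3]-C[0]-C[1])/2; print('before',C.mean(0),np.linalg.norm(L),np.degrees(np.arctan2(L[1],L[0])))
# shaft shift: compare scene masks at the ends
a=cv2.imread('pics/s15.png',0).astype(int);b=cv2.imread('pics/scene0.png',0).astype(int)
for v,lo,hi in [(243,202,216),(237,318,334)]: print(a[v,lo:hi],b[v,lo:hi])
```

```text
[ 0.5875944  -0.09193157  0.157     ] 0.03397702868873296 -131.2063665467393
[ 0.58662281 -0.09277519  0.153     ] 0.03460549662061461 -131.20636654673936
[ 0.58565123 -0.09361882  0.149     ] 0.03523396455249617 -131.20636654673942
before [ 0.58627221 -0.09270826  0.153     ] 0.03538905124496568 -132.4335822357818
[111 109 109 104  93  84  81  83  84  81  80  82  79  82] [104 101 103  97  87  80  79  78  76  76  78  76  75  76]
[78 79 76 77 76 77 74 78 75 72 63 55 58 56 57 58] [ 74  72  73  73  74  73  74  71  71  74  89 100 100  99  99 101]
```

The wing held its angle (-131° against -132° before release, within reading error) and the shaft ends are where they were. Handing in.

```bash
python3 -c "
from rig import env
print(env.close_job(), env.observe()['time_s'])"
```

```text
the job is handed in; nothing more can be done
the job is handed in; nothing more can be done
```

The clamp screw is in the boss with its foot clamping the shaft, the gripper has let go and lifted clear, and the job is handed in at about 18 s of the 64 s.

**What I did**
- I took the grey screw from the rack and lowered it into the bore. The side force peaked at about 3 N and went away when I loosened the fingers.
- With loose fingers I turned it backward until the wing dropped about 10 mm.
- I then turned it forward about 89° until it went tight, opened the fingers and lifted off.

**What the last checks showed**
- **Tightness:** the load on the wing was 0.11–0.17 N m just before I let go. This is a little above the 0.05–0.1 N m snug band. It was about 0.07 N m 2.5° earlier, and readings scatter by about ±0.04 N m. The total turn fits the expected bearing point plus 10–15°.
- **Holding:** the wing angle was about -131° after release and -132° before, within reading error.
- **Shaft:** its ends are at the same pixels in the scene view, so I saw no shift along the vee.
- **Other things:** the rest of the scene looks unmoved in the final scene view. I compared that by eye and did not measure it.
- **Disagreement:** in-hand wrist-camera readings differed by 1–3 mm along the wing, so I centred the tool using the scene view and the forces.

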